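Load the test kiln: probe the prop sockets, fit matching props, set the ware and the timer

ROBOT

A 7-joint arm with a two-finger parallel gripper is mounted at the origin on the work surface. World frame = base frame: x ahead of the robot, y to its left, z up, the work surface at z = 0. Lengths are in mm, angles in rad, forces in N, time in s.
With the tool pointing down it reaches from about 400 to 875 mm from the base axis. Payload 4.4 kg.
Tool frame: the origin (TCP) lies on the centre line of the jaws, within the pads' length; the fingertips stand 25 mm ahead of it and the grasp point (between the pads) lies 6 mm ahead of it (ctrl.finger_overhang is the distance from the TCP to the fingertips, in mm); z points along the fingers, y is the line along which they close (so a half turn about z gives the same grasp; the last joint's range is limited). The gripper opens to 85 mm and grips with 20 to 120 N. Pads are 22 mm wide; open, the fingers measure 114 mm over their backs; the gripper's body (76 mm by 85 mm) begins 54 mm behind the grasp point. The pads swing forward as they close: fully open they stand 13 mm farther back than shut.
Start: joints at [1.086, 0.628, 0.038, 1.517, -0.027, 0.996, -0.02], TCP at [264.359, -593.828, 256.313] pointing down, gripper open.
Joint ranges: [-3.06, 3.06], [-0.37, 2.12], [-1.25, 1.32], [0.18, 2.47], [-1.1, 4.24], [0.23, 1.98], [-2.94, 2.94]. Speed limits (rad/s): [2.57, 2.57, 3.14, 3.14, 3.14, 3.14, 3.14].

INTERFACE

Orientations are given as [roll, pitch, yaw] about the fixed x, y, z axes, in that order (R = Rz(yaw) Ry(pitch) Rx(roll)).
In Python, from cell import ctrl gives the robot as it stands. The module is installed in compiled form; this text tells all that it offers.
- The arm moves only by the tool play_rows, never from a script. Its argument "targets" is a list of rows, each a list of 5 numbers: the closure, from 0 (fully open) to 1 (shut), then the shift along the tool's x, y, z in cm, then the turn about the tool's z in degrees. In form: [[gripper, dx, dy, dz, spin], ...]. A call has 1 to 10 rows; each row is the pose to reach, as a shift and turn from the pose commanded when the call began, along the tool's axes at that moment; what a row does not reach only later rows make up. A row lasts 1/10 s, in which the tool goes at most 50 mm and 8.59 degrees, less where a joint would pass 70% of its speed; a pose out of reach is approached as far as the arm can. A call with a gripper value outside its range is refused whole. The fingers move at their own pace and stop on an object; the grip force is fixed at half the most. Time passes only in rows, so rows that repeat a pose let the fingers close. It gives the time, the measured TCP pose, the force, the opening and the grip force at its end, in the units of the state.
- ctrl.read_state(): the state, without advancing time (a new reading comes with each control period).
- ctrl.get_image(name): name is "scene" or "top" or "wrist"; returns (picture, depth): 384x512x3 uint8, red, green, blue; 384x512 float32, mm along the optical axis (not along the pixel's ray), 0 where there is no reading.
- ctrl.calibration(name): a dict with "vfov" (degrees; the focal length in pixels is half the picture's height over the tangent of half this angle, whatever the lens; pixels are square), "cx", "cy" (the principal point, pixels), "extrinsics" (4x4, takes a point from camera to world coordinates); the wrist camera has in their place "mount" (4x4, takes a point from camera to tool coordinates, whose origin is the TCP and whose axes are the flange's). Camera axes: x right, y down, z forward; pixel columns grow to the right and rows downward; lengths in mm; the calibration is good to about 2 mm. A picture is of the moment at which its call begins: read the wrist's pose just before it. calibration takes no time and is no camera call.
- ctrl.finish_job(): hands the job in; it is judged then, once.
Trained networks look in the newest picture that a camera, given by its name, has taken for a name from the list of things; names that differ only in an ending like _2 or _b are one class to them, and where a whole thing is asked for, a point or a joint stands for the part that bears it (a point fixed in the world has none). Each returns a list of dicts, best first, with "confidence" (0 to 1); they miss things now and then, are a little off and sometimes report something else, mostly with a low value. They report only what shows in the picture. A call takes as long as a camera call. They do not tell look-alikes from the thing itself.
- ctrl.search_frame(camera, name): "bbox" ([left, top, right, bottom] in pixels, round what is visible of it).
- ctrl.trace(camera, name): "pixels" (384x512 bool, what is visible of it) and "bbox" ([left, top, right, bottom] in pixels, round what is visible of it).
The state is a dict: "clock": time; "qpos": joint angles; "qd": joint speeds; "tau": joint torques, N m; "eef_pos": TCP position; "tool_rot": TCP orientation; "force": force on the tool from outside, world axes, zero at the start; "torque": the same for the moment, N m; "width": finger opening in mm; "gripper_force": force on a finger pad.
Only numpy, scipy, OpenCV 4.12 (cv2) and the standard library are available. Lean on these libraries where they do the work, as an engineer would, in place of code of your own. Each camera call takes 0.05 s, during which the arm holds its last target. There are 200 camera calls.

TASK

Take the depth rod from its stand and probe the kiln base's prop sockets to the bottom, first the left one and then the right, then fit each socket with the prop that stands 50 mm above the kiln floor when it rests on the socket's bottom, so that both tops are level; leave the spare prop standing where it is and hang the rod back upright in its stand. After the props are in, stand every vase that is there upright on the kiln floor inside the rim, at least 5 mm clear of the props and of each other. Last, turn the timer's dial to exactly four clicks clockwise from its anticlockwise end stop, leave it there, and leave the other things on the table where they are.

Things in the scene. Friction and masses are not known exactly. Their poses are not given: they have to be found in the camera images.
- kiln_base: base of a small top-hat kiln, fixed on the table: a cream firebrick slab 240 x 320 mm, its floor 50 mm above the table, with a raised rim 20 mm wide and 10 mm high all round, so the floor inside the rim measures 200 (x) by 280 (y) mm. Two round sockets for props are sunk in the floor. Origin: centre of the underside; x away from the robot, y to the robot's left. The floor is the plane z = 50 mm; the strip of floor with x below 20 mm is free for ware
- socket_left (a point): centre of the mouth of the left-hand (+y) socket, level with the kiln floor, at x 50, y 70 mm of the kiln base. A blind round hole 27 mm in diameter with a flat floor. It is 18, 30 or 42 mm deep, which differs from start to start and must be found by probing; the two sockets never have the same depth
- socket_right (a point): the same for the right-hand (-y) socket, at x 50, y -70 mm of the kiln base
- depth_rod: depth rod, 116 mm long, 90 g, standing in its wooden stand: a steel rod 10 mm in diameter from the tip (0) to 65 mm, then a flat collar 40 mm in diameter (65 to 71 mm), then a wooden handle 16 mm in diameter (71 to 116 mm) to grip. Origin: the tip (lower end), z along the rod, up to the handle
- rod_stand: fixed wooden block 60 x 60 x 75 mm with a 17 mm hole down its middle, 70 mm deep; the rod hangs in it by its collar, which rests on the top of the block, so its tip is 10 mm above the table. Origin: centre of the underside
- prop_short: kiln prop 68 mm long: a plain cylinder of pale fired clay, 25 mm in diameter, standing on the table, about 80 g. The three props differ only in length (68, 80, 92 mm). Origin: centre of its lower end, z along it, up. Fits a socket of the kiln base with 1 mm to spare all round; there it must rest on the socket's floor
- prop_middle: kiln prop 80 mm long: a plain cylinder of pale fired clay, 25 mm in diameter, standing on the table, about 80 g. The three props differ only in length (68, 80, 92 mm). Origin: centre of its lower end, z along it, up. Fits a socket of the kiln base with 1 mm to spare all round; there it must rest on the socket's floor
- prop_long: kiln prop 92 mm long: a plain cylinder of pale fired clay, 25 mm in diameter, standing on the table, about 80 g. The three props differ only in length (68, 80, 92 mm). Origin: centre of its lower end, z along it, up. Fits a socket of the kiln base with 1 mm to spare all round; there it must rest on the socket's floor
- vase1: bisque-fired clay bud vase, squat and round: 46 mm across its widest part (8 to 34 mm above its foot), 55 mm tall with a narrow 30 mm neck, about 90 g, standing on the table. 2 to 4 of the four are present. Origin: centre of its underside, z up
- vase2: bisque-fired clay bud vase, squat and round: 46 mm across its widest part (8 to 34 mm above its foot), 55 mm tall with a narrow 30 mm neck, about 90 g, standing on the table. 2 to 4 of the four are present. Origin: centre of its underside, z up
- vase3: bisque-fired clay bud vase, squat and round: 46 mm across its widest part (8 to 34 mm above its foot), 55 mm tall with a narrow 30 mm neck, about 90 g, standing on the table. 2 to 4 of the four are present. Origin: centre of its underside, z up
- vase4: bisque-fired clay bud vase, squat and round: 46 mm across its widest part (8 to 34 mm above its foot), 55 mm tall with a narrow 30 mm neck, about 90 g, standing on the table. 2 to 4 of the four are present. Origin: centre of its underside, z up
- timer: kiln timer, a fixed grey box 110 x 110 x 70 mm; the dial is in the middle of its top. Origin: centre of the underside. Black tick marks round the dial, one per click; the first, thicker one (towards the box's +x) is the end stop, the others follow clockwise
- dial (a joint): angle of the timer's black dial in rad, growing as it turns clockwise seen from above: 0 at the anticlockwise end stop, one click-stop every 20 degrees (0.349 rad), 8 clicks in all. About 0.15 N m carries it over a click; it stays at the click where it is left. It starts somewhere in the first three clicks. At 0 the white mark on its grip bar points along the box's +x
- dial_grip (a point): point on the dial's axis at the height to grip, 94 mm above the table. The dial's grip bar is 54 mm long, 14 mm thick, from 77 to 109 mm above the table; at dial angle 0 it lies along the box's x and it turns with the dial; under it a 60 mm skirt, its top 77 mm above the table
- clay_a: bystander: brown clay block 65 x 75 x 55 mm
- clay_b: bystander: brown clay block 60 x 70 x 60 mm
- sponge: bystander: yellow sponge 70 x 100 x 35 mm
- rib: bystander: thin wooden rib 50 x 95 x 7 mm
- glaze_brush: bystander: brush about 140 mm long, lying on the table
- glaze_jar: bystander: glaze jar 60 mm across, 80 mm tall
Mind the look-alikes: they are no part of the job. Leave any green look-alike of the depth_rod alone.

How it is judged (in metres and radians):
On the way, in this order (a step that is already met when the one before it is completed fails the run):
1. the rod probes the left socket (horizontal distance between depth_rod and socket_left below 0.012 m and z of depth_rod in the frame of kiln_base below 0.0345 m and angle between depth_rod's own z axis and vertical below 0.2 rad), for 0.1 s.
2. the rod probes the right socket (horizontal distance between depth_rod and socket_right below 0.012 m and z of depth_rod in the frame of kiln_base below 0.0345 m and angle between depth_rod's own z axis and vertical below 0.2 rad), for 0.1 s.
3. both sockets hold the prop that stands 50 mm proud ((((horizontal distance between prop_short and socket_left below 0.006 m and z of prop_short in the frame of kiln_base between 0.028 and 0.036 m and angle between prop_short's own z axis and vertical below 0.1 rad) and (horizontal distance between prop_middle and socket_right below 0.006 m and z of prop_middle in the frame of kiln_base between 0.016 and 0.024 m and angle between prop_middle's own z axis and vertical below 0.1 rad)) or ((horizontal distance between prop_short and socket_left below 0.006 m and z of prop_short in the frame of kiln_base between 0.028 and 0.036 m and angle between prop_short's own z axis and vertical below 0.1 rad) and (horizontal distance between prop_long and socket_right below 0.006 m and z of prop_long in the frame of kiln_base between 0.004 and 0.012 m and angle between prop_long's own z axis and vertical below 0.1 rad)) or ((horizontal distance between prop_middle and socket_left below 0.006 m and z of prop_middle in the frame of kiln_base between 0.016 and 0.024 m and angle between prop_middle's own z axis and vertical below 0.1 rad) and (horizontal distance between prop_short and socket_right below 0.006 m and z of prop_short in the frame of kiln_base between 0.028 and 0.036 m and angle between prop_short's own z axis and vertical below 0.1 rad)) or ((horizontal distance between prop_middle and socket_left below 0.006 m and z of prop_middle in the frame of kiln_base between 0.016 and 0.024 m and angle between prop_middle's own z axis and vertical below 0.1 rad) and (horizontal distance between prop_long and socket_right below 0.006 m and z of prop_long in the frame of kiln_base between 0.004 and 0.012 m and angle between prop_long's own z axis and vertical below 0.1 rad)) or ((horizontal distance between prop_long and socket_left below 0.006 m and z of prop_long in the frame of kiln_base between 0.004 and 0.012 m and angle between prop_long's own z axis and vertical below 0.1 rad) and (horizontal distance between prop_short and socket_right below 0.006 m and z of prop_short in the frame of kiln_base between 0.028 and 0.036 m and angle between prop_short's own z axis and vertical below 0.1 rad)) or ((horizontal distance between prop_long and socket_left below 0.006 m and z of prop_long in the frame of kiln_base between 0.004 and 0.012 m and angle between prop_long's own z axis and vertical below 0.1 rad) and (horizontal distance between prop_middle and socket_right below 0.006 m and z of prop_middle in the frame of kiln_base between 0.016 and 0.024 m and angle between prop_middle's own z axis and vertical below 0.1 rad)))), for 0.2 s.
4. every vase present stands on the kiln floor, clear of props and of the others (z of vase1 in the frame of kiln_base between 0.045 and 0.055 m and x of vase1 in the frame of kiln_base between -0.082 and 0.082 m and y of vase1 in the frame of kiln_base between -0.122 and 0.122 m and angle between each of vase1, vase2, vase3, vase4's own z axis and vertical below 0.1 rad and horizontal distance between each of vase1, vase2, vase3, vase4 and socket_left above 0.0375 m and horizontal distance between each of vase1, vase2, vase3, vase4 and socket_right above 0.0375 m and linear speed of each of vase1, vase2, vase3, vase4 below 0.02 m/s and z of vase2 in the frame of kiln_base between 0.045 and 0.055 m and x of vase2 in the frame of kiln_base between -0.082 and 0.082 m and y of vase2 in the frame of kiln_base between -0.122 and 0.122 m and z of vase3 in the frame of kiln_base between 0.045 and 0.055 m and x of vase3 in the frame of kiln_base between -0.082 and 0.082 m and y of vase3 in the frame of kiln_base between -0.122 and 0.122 m and z of vase4 in the frame of kiln_base between 0.045 and 0.055 m and x of vase4 in the frame of kiln_base between -0.082 and 0.082 m and y of vase4 in the frame of kiln_base between -0.122 and 0.122 m and horizontal distance between vase1 and vase2 above 0.048 m and horizontal distance between each of vase1, vase2 and vase3 above 0.048 m and horizontal distance between each of vase1, vase2, vase3 and vase4 above 0.048 m), for 0.2 s.
5. the dial is at four clicks from its end stop (value of joint dial between 1.2763 and 1.5163 rad and velocity of joint dial between -0.1 and 0.1 rad/s), for 0.2 s.
At the end, for the whole second after the job is handed in: Two props upright in the sockets, tops 50 +-4 mm above the kiln floor; spare prop upright within 40 mm of its start; all vases upright on the kiln floor, at least 2 mm clear of props and each other; rod upright in its stand, collar down (5 mm); dial at 4 clicks (1.396 +-0.12 rad), all at rest (all of step 4 and all of step 5 and (((horizontal distance between prop_short and socket_left below 0.006 m and z of prop_short in the frame of kiln_base between 0.028 and 0.036 m and angle between prop_short's own z axis and vertical below 0.1 rad) and (horizontal distance between prop_middle and socket_right below 0.006 m and z of prop_middle in the frame of kiln_base between 0.016 and 0.024 m and angle between prop_middle's own z axis and vertical below 0.1 rad) and distance of prop_long from where it was at the start of the episode below 0.04 m and angle between prop_long's own z axis and vertical below 0.1 rad) or ((horizontal distance between prop_short and socket_left below 0.006 m and z of prop_short in the frame of kiln_base between 0.028 and 0.036 m and angle between prop_short's own z axis and vertical below 0.1 rad) and (horizontal distance between prop_long and socket_right below 0.006 m and z of prop_long in the frame of kiln_base between 0.004 and 0.012 m and angle between prop_long's own z axis and vertical below 0.1 rad) and distance of prop_middle from where it was at the start of the episode below 0.04 m and angle between prop_middle's own z axis and vertical below 0.1 rad) or ((horizontal distance between prop_middle and socket_left below 0.006 m and z of prop_middle in the frame of kiln_base between 0.016 and 0.024 m and angle between prop_middle's own z axis and vertical below 0.1 rad) and (horizontal distance between prop_short and socket_right below 0.006 m and z of prop_short in the frame of kiln_base between 0.028 and 0.036 m and angle between prop_short's own z axis and vertical below 0.1 rad) and distance of prop_long from where it was at the start of the episode below 0.04 m and angle between prop_long's own z axis and vertical below 0.1 rad) or ((horizontal distance between prop_middle and socket_left below 0.006 m and z of prop_middle in the frame of kiln_base between 0.016 and 0.024 m and angle between prop_middle's own z axis and vertical below 0.1 rad) and (horizontal distance between prop_long and socket_right below 0.006 m and z of prop_long in the frame of kiln_base between 0.004 and 0.012 m and angle between prop_long's own z axis and vertical below 0.1 rad) and distance of prop_short from where it was at the start of the episode below 0.04 m and angle between prop_short's own z axis and vertical below 0.1 rad) or ((horizontal distance between prop_long and socket_left below 0.006 m and z of prop_long in the frame of kiln_base between 0.004 and 0.012 m and angle between prop_long's own z axis and vertical below 0.1 rad) and (horizontal distance between prop_short and socket_right below 0.006 m and z of prop_short in the frame of kiln_base between 0.028 and 0.036 m and angle between prop_short's own z axis and vertical below 0.1 rad) and distance of prop_middle from where it was at the start of the episode below 0.04 m and angle between prop_middle's own z axis and vertical below 0.1 rad) or ((horizontal distance between prop_long and socket_left below 0.006 m and z of prop_long in the frame of kiln_base between 0.004 and 0.012 m and angle between prop_long's own z axis and vertical below 0.1 rad) and (horizontal distance between prop_middle and socket_right below 0.006 m and z of prop_middle in the frame of kiln_base between 0.016 and 0.024 m and angle between prop_middle's own z axis and vertical below 0.1 rad) and distance of prop_short from where it was at the start of the episode below 0.04 m and angle between prop_short's own z axis and vertical below 0.1 rad)) and horizontal distance between depth_rod and rod_stand below 0.012 m and z of depth_rod in the frame of rod_stand between 0.005 and 0.015 m and angle between depth_rod's own z axis and vertical below 0.12 rad); the robot touches nothing.
It fails at once if a bystander (clay block, sponge, rib, brush or jar) is pushed more than 30 mm aside (distance of any of clay_a, clay_b, sponge, rib, glaze_brush, glaze_jar from where it was at the start of the episode above 0.03 m).
Of vase1, vase2, vase3, vase4 only 2 to 4 are there at a start; the rules pass over those that are not, and their reading is None.
At some moment in a run one of vase1, vase2, vase3, vase4 may be knocked a few centimetres aside while the robot is not near it.
It also fails if it takes over 210 s, if anything falls off the work surface, if the arm or the gripper's body presses on something with over 40 N, if the wrist force passes 120 N, or if a joint passes its speed limit or range.

## Working session

There is one attempt and no reset: what is moved stays moved. The work goes in short steps, Python scripts to look and compute and a tool call to move; the robot and the scene stay as the last step left them, time stands still between calls to the robot, and variables do not carry over. Pictures are saved under pics/ and viewed, at most 14 in all, crops included, and the job is handed in when it is done.

Besides the shell and the picture viewer there is one more tool, called after "Request:" as name(argument=value, ...) on one line, values as JSON. play_rows: Moves the arm, as the interface text tells. Its arguments: {"type":"object","properties":{"targets":{"type":"array"}},"required":["targets"]}

```bash
mkdir -p pics; cat > h.py <<'E'
import numpy as np, cv2
from scipy.spatial.transform import Rotation as Ro
from cell import ctrl
def cam(n):
    c=ctrl.calibration(n); f=192/np.tan(np.radians(c['vfov'])/2)
    if n=='wrist':
        s=ctrl.read_state(); T=np.eye(4); T[:3,:3]=Ro.from_euler('xyz',s['tool_rot']).as_matrix(); T[:3,3]=s['eef_pos']; E=T@np.array(c['mount'])
    else: E=np.array(c['extrinsics'])
    return f,c['cx'],c['cy'],E
def shot(n,fn=None):
    C=cam(n); im,d=ctrl.get_image(n)
    if fn: cv2.imwrite('pics/'+fn,im[:,:,::-1])
    return im,d,C
def cloud(d,C):
    f,cx,cy,E=C; v,u=np.mgrid[:384,:512]
    P=np.stack([(u-cx)/f*d,(v-cy)/f*d,d],-1)@E[:3,:3].T+E[:3,3]
    P[d<=0]=np.nan
    return P
def pix(p,C):
    f,cx,cy,E=C; q=(np.array(p)-E[:3,3])@E[:3,:3]; return q[0]/q[2]*f+cx,q[1]/q[2]*f+cy
def tool(p):
    "world point -> tool-frame offsets in cm from current TCP"
    s=ctrl.read_state(); R=Ro.from_euler('xyz',s['tool_rot']).as_matrix()
    return np.round(R.T@(np.array(p)-s['eef_pos'])/10,2)
E
python3 - <<'E'
from h import *
s=ctrl.read_state();print(s['eef_pos'],s['tool_rot'],s['clock'],ctrl.finger_overhang)
names='kiln_base depth_rod rod_stand prop_short vase1 timer dial clay_a sponge rib glaze_brush glaze_jar'.split()
for n in ['top','scene']:
    im,d,C=shot(n,n+'0.png');P=cloud(d,C);print(n,C[3][:3,3].round())
    np.save(n+'P.npy',P)
    for k in names:
        for r in ctrl.trace(n,k)[:6]:
            if r['confidence']<.2: continue
            m=r['pixels'];q=P[m];q=q[~np.isnan(q[:,0])]
            if len(q)==0: continue
            t=q[q[:,2]>q[:,2].max()-8]
            print(k,round(r['confidence'],2),r['bbox'],'med',np.median(q,0).round(),'topmid',((t.max(0)+t.min(0))/2).round(),'min',q.min(0).round(),'max',q.max(0).round())
E
```

```text
[ 264.12068413 -593.28942143  255.38410751] [-3.13967643e+00  8.47566071e-06  4.18791278e-01] 0.0 25.0
top [ 261.   45. 1712.]
kiln_base 0.56 [235.2, 143.5, 331.3, 222.6] med [562. -19.  52.] topmid [566. -20.  69.] min [ 435. -194.   -4.] max [701. 149.  73.]
kiln_base 0.34 [223.2, 236.8, 246.2, 259.6] med [349. 132.  54.] topmid [348. 130.  62.] min [317.  93. -10.] max [387. 170.  66.]
depth_rod 0.68 [180.0, 222.7, 187.9, 237.3] med [404. 296.  73.] topmid [402. 300. 120.] min [388. 280.  62.] max [422. 319. 124.]
depth_rod 0.65 [162.8, 235.4, 176.5, 251.7] med [349. 343.  74.] topmid [349. 345. 119.] min [332. 329.  62.] max [368. 363. 122.]
rod_stand 0.72 [146.6, 210.9, 174.5, 230.5] med [425. 371.  74.] topmid [430. 385.  85.] min [402. 355.  -3.] max [462. 419.  89.]
vase1 0.63 [166.6, 170.9, 179.3, 184.8] med [582. 346.  46.] topmid [587. 353.  63.] min [565. 327.  17.] max [603. 368.  66.]
vase1 0.59 [188.4, 193.3, 202.1, 207.4] med [513. 262.  44.] topmid [516. 263.  62.] min [494. 242.  -1.] max [537. 292.  66.]
timer 0.86 [372.7, 202.3, 413.3, 243.4] med [ 447. -398.   71
[... 3711 characters left out ...]
4.]
rib 0.43 [156.4, 129.8, 171.1, 155.5] med [ 432. -280.   53.] topmid [ 427. -285.   93.] min [ 384. -326.   -4.] max [ 439. -270.   97.]
glaze_brush 0.87 [69.3, 185.3, 97.7, 227.1] med [ 702. -404.   17.] topmid [ 684. -404.   23.] min [ 613. -427.    2.] max [ 753. -382.   27.]
glaze_brush 0.21 [106.2, 122.0, 130.7, 144.5] med [ 456. -400.   87.] topmid [ 451. -404.  109.] min [ 427. -427.   67.] max [ 481. -376.  113.]
glaze_jar 0.79 [392.1, 255.4, 424.0, 285.3] med [595. 482.  66.] topmid [582. 485.  80.] min [504. 455.  -4.] max [613. 530.  84.]
glaze_jar 0.72 [68.2, 184.1, 97.9, 229.5] med [ 701. -404.   17.] topmid [ 683. -405.   23.] min [ 602. -440.   -4.] max [ 753. -382.   27.]
```

```bash
python3 - <<'E'
import cv2
a=cv2.imread('pics/top0.png')[110:270,100:430]; cv2.imwrite('pics/a.png',cv2.resize(a,None,fx=2.4,fy=2.4,interpolation=3))
a=cv2.imread('pics/scene0.png')[90:340,50:450]; cv2.imwrite('pics/b.png',cv2.resize(a,None,fx=2,fy=2,interpolation=3))
E
```

```text
(no output)
```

View pics/a.png

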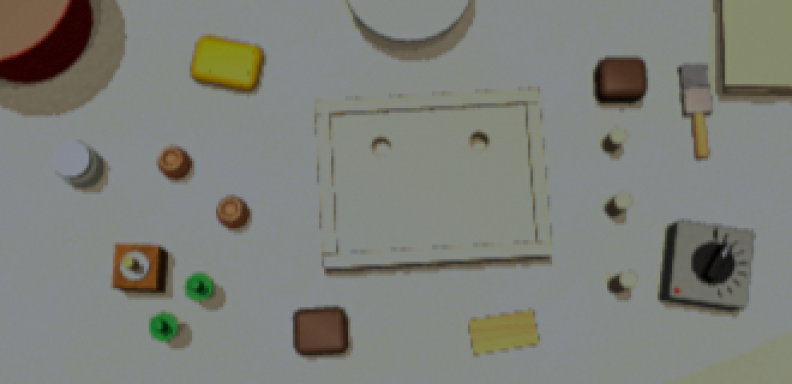

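View pics/b.png

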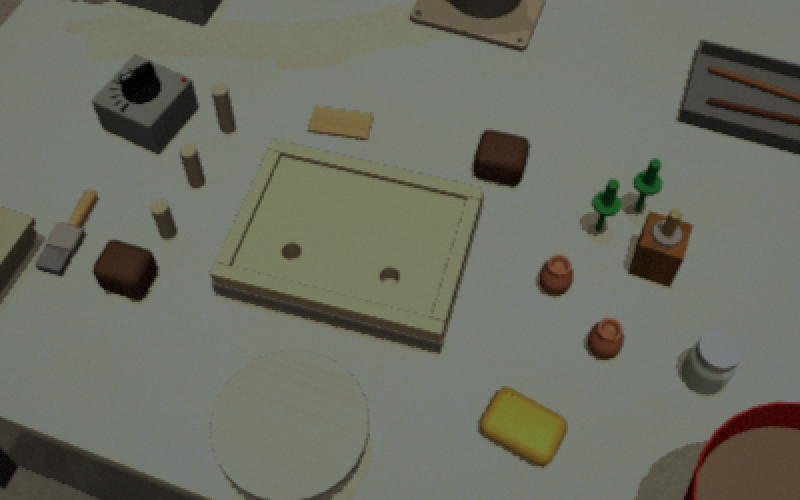

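Two vases (near (589,352) and (517,265)), real rod in brown stand (433,387), two green decoys beside; props at y≈-280 with x 427 (long), 530 (middle), 631 (short); sockets visible in the far half of the kiln.

```bash
python3 - <<'E'
from h import *
print(np.round(ctrl.calibration('wrist')['mount'],3),ctrl.calibration('wrist')['vfov'])
P=np.load('topP.npy')
for u,v in [(100+381/2.4,110+146/2.4),(100+479/2.4,110+140/2.4)]:
    print(P[int(v),int(u)].round(), P[int(v)+4,int(u)].round())
P=np.load('sceneP.npy')
for u,v in [(50+390/2,90+273/2),(50+291/2,90+250/2)]:
    print(P[int(v),int(u)].round(),P[int(v)-8,int(u)].round())
print(tool([530,-250,380]),tool([560,-20,400]))
E
```

```text
[[-1.00000e-03 -9.60000e-01 -2.82000e-01  7.13280e+01]
 [ 1.00000e+00 -1.00000e-03  0.00000e+00  4.09000e-01]
 [-0.00000e+00 -2.82000e-01  9.60000e-01 -1.17614e+02]
 [ 0.00000e+00  0.00000e+00  0.00000e+00  1.00000e+00]] 65.66637832512568
[617.  55.  27.] [605.  54.  17.]
[631. -89.   9.] [608. -85.  54.]
[600.  53.  34.] [585.  47.  49.]
[611. -93.  26.] [600. -95.  49.]
[ 38.25 -20.61 -12.37] [ 50.35 -40.4  -14.37]
```

Request:
play_rows(targets=[[0,8,-3,-10,-8],[0,12,-5,-14.5,-16],[0,16,-7,-14.5,-24],[0,20,-9,-14.5,-32],[0,25,-11,-14.5,-40],[0,30,-13,-14.5,-48],[0,34,-14.5,-14.5,-56],[0,37.1,-15.6,-14.5,-64],[0,37.1,-15.6,-14.5,-66],[0,37.1,-15.6,-14.5,-66]])

```text
clock: 2.3
eef_pos: [545.5, -291.9, 401.7]
tool_rot: [3.137, -0.006, 1.584]
force: [0.4, 0.5, 0.4]
width: 85.4
gripper_force: 0.0
```

```bash
python3 - <<'E'
from h import *
s=ctrl.read_state();print(s['eef_pos'],s['tool_rot'],s['clock'],s['qpos'])
im,d,C=shot('wrist','w1.png');np.save('w1P.npy',cloud(d,C))
P=cloud(d,C)
for k in ['prop_short','dial','timer','clay_a']:
    for r in ctrl.trace('wrist',k)[:5]:
        if r['confidence']<.2: continue
        q=P[r['pixels']];q=q[~np.isnan(q[:,0])];zt=np.percentile(q[:,2],95);t=q[abs(q[:,2]-zt)<6]
        print(k,round(r['confidence'],2),r['bbox'],'top',zt.round(),np.median(t,0).round(1),((t.max(0)+t.min(0))/2).round(1))
E
```

```text
[ 545.50785836 -291.85218192  401.73943421] [ 3.13672728 -0.00555446  1.58409701] 2.3 [ 0.63822241  0.4796109  -0.31229635  1.38777403  0.14068473  1.29429784
  0.3342532 ]
prop_short 0.89 [297.6, 129.4, 322.5, 151.6] top 69.0 [ 629.4 -280.7   68.1] [ 629.4 -280.8   67.5]
dial 0.57 [174.1, 205.9, 215.8, 243.5] top 110.0 [ 449.6 -407.7  109.1] [ 449.9 -408.5  108.3]
timer 0.9 [162.5, 175.4, 238.8, 257.3] top 108.0 [ 450.1 -407.4  109. ] [ 449.9 -408.5  107.5]
clay_a 0.89 [342.1, 126.2, 388.7, 170.6] top 61.0 [ 718.3 -291.3   59.4] [ 719.5 -292.    59. ]
clay_a 0.73 [112.7, 4.0, 163.2, 72.8] top 9.0 [ 355.3 -124.     7.1] [ 355.6 -125.4    6.6]
```

View pics/w1.png

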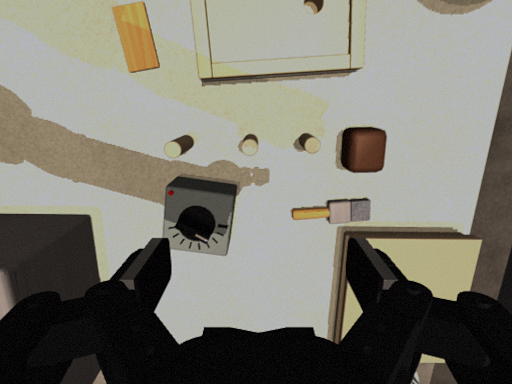

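Props' tops are at (172,149), (249,145), (311,144); timer dial at (197,226) with the thick tick to the right (222,226) and white mark pointing lower-right.

```bash
python3 - <<'E'
from h import *
P=np.load('w1P.npy')
for x in (427,530,630):
    m=(abs(P[...,0]-x)<35)&(abs(P[...,1]+282)<35)&(P[...,2]>25)
    q=P[m];zt=np.percentile(q[:,2],97);t=q[q[:,2]>zt-5];print(zt.round(1),len(t),((t.max(0)+t.min(0))/2).round(1),np.median(t,0).round(1),np.ptp(t,0).round(1))
m=(abs(P[...,0]-450)<95)&(abs(P[...,1]+405)<95)&(abs(P[...,2]-70)<5)
print(cv2.minAreaRect(P[m][:,:2].astype(np.float32)))
im=cv2.imread('pics/w1.png');cv2.imwrite('pics/w1t.png',cv2.resize(im[170:262,155:247],None,fx=6,fy=6,interpolation=3))
print(tool([565,-30,380]))
E
```

```text
93.5 240 [ 424.2 -287.2   91.5] [ 424.5 -287.1   92.2] [23.6 23.6  5.4]
474.3 2705 [ 540.5 -275.7  472.8] [ 532.2 -273.5  472.7] [49.   8.4  7.1]
462.5 843 [ 606.3 -284.8  461.8] [ 605.  -282.2  461. ] [ 6.6 12.4  8.4]
((449.721435546875, -408.67071533203125), (109.46956634521484, 110.02468872070312), 82.33968353271484)
[27.23  2.55  2.09]
```

View pics/w1t.png

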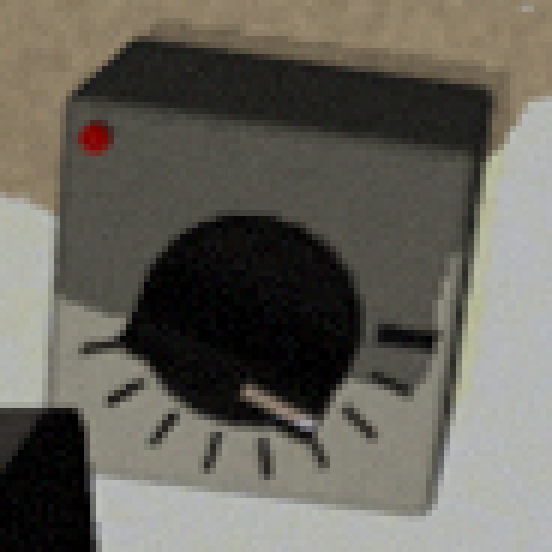

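Request:
play_rows(targets=[[0,5,0,0,0.8],[0,10,0.3,0,0.8],[0,15,0.7,0,0.8],[0,20,1,1,0.8],[0,25,1.5,2,0.8],[0,27,1.5,2,0.8],[0,27,1.5,2,0.8]])

```text
clock: 3.25
eef_pos: [554.4, -27.0, 381.4]
tool_rot: [-3.141, -0.002, 1.561]
force: [0.2, -0.5, 0.2]
width: 85.6
gripper_force: 0.0
```

```bash
python3 - <<'E'
from h import *
s=ctrl.read_state();print(s['eef_pos'],s['tool_rot'],s['clock'])
im,d,C=shot('wrist','w2.png');P=cloud(d,C);np.save('w2P.npy',P)
m=(abs(P[...,0]-570)<160)&(abs(P[...,1]+20)<200)&(P[...,2]>40)&(P[...,2]<75)
r=cv2.minAreaRect(P[m][:,:2].astype(np.float32));print(r)
m=(P[...,2]>45)&(P[...,2]<54)&(abs(P[...,0]-570)<80)&(abs(P[...,1]+20)<120);print('floor z',np.median(P[m][:,2]))
for y in (52,-90):
    m=(abs(P[...,0]-612)<30)&(abs(P[...,1]-y)<30)&(P[...,2]<45)
    q=P[m];print('sock',len(q),((q.max(0)+q.min(0))/2).round(1),q.min(0).round(),q.max(0).round())
E
```

```text
[554.42570328 -27.03365574 381.40864557] [-3.14144153e+00 -1.90107919e-03  1.56147943e+00] 3.25
((566.9039306640625, -19.481948852539062), (240.29444885253906, 320.28399658203125), 4.447455883026123)
floor z 50.1486008574511
sock 277 [612.9  54.1  31. ] [601.  41.  17.] [625.  67.  45.]
sock 199 [623.6 -90.7  25.7] [ 612. -100.    7.] [636. -82.  45.]
```

View pics/w2.png

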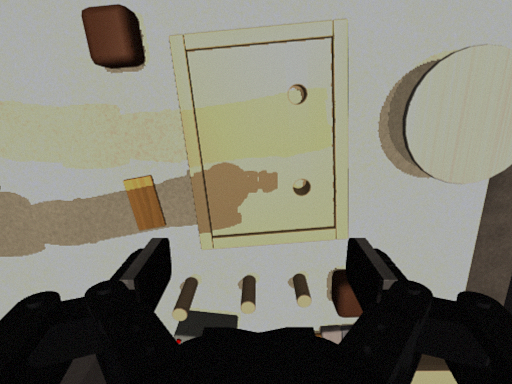

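Kiln centre (567,-19.5), yaw 4.4°; sockets seen at pixels (297,94) and (301,187), matching computed (611,54) and (622,-85). Dial mark seems at about the 3rd click.

Request:
play_rows(targets=[[0,4.5,-1.2,0,0],[0,9,-2.5,0,0],[0,14,-4,0,0],[0,19,-5.5,0,0],[0,24,-7,2,0],[0,29,-8.5,4,0],[0,34,-10,7,0],[0,38,-11.5,10,0],[0,41.4,-12.5,13,0],[0,41.4,-12.5,13,0]])

```text
clock: 4.3
eef_pos: [435.2, 385.9, 249.0]
tool_rot: [-3.14, 0.001, 1.556]
force: [-0.7, -0.2, -0.6]
width: 85.4
gripper_force: 0.0
```

```bash
python3 - <<'E'
from h import *
P=np.load('w1P.npy')
for x in (427,530,630):
    m=(abs(P[...,0]-x)<35)&(abs(P[...,1]+282)<35)&(P[...,2]>25)&(P[...,2]<110)
    q=P[m];zt=np.percentile(q[:,2],97);t=q[q[:,2]>zt-5];print('prop',zt.round(1),len(t),((t.max(0)+t.min(0))/2).round(1),np.median(t,0).round(1))
s=ctrl.read_state();print(s['eef_pos'],s['tool_rot'],s['clock'])
im,d,C=shot('wrist','w3.png');P=cloud(d,C);np.save('w3P.npy',P)
for nm,lo,hi,r in [('handle',105,125,25),('collar',75,90,32),('stand',70,90,60)]:
    m=(abs(P[...,0]-433)<r)&(abs(P[...,1]-388)<r)&(P[...,2]>lo)&(P[...,2]<hi)
    q=P[m]
    if len(q): print(nm,len(q),((q.max(0)+q.min(0))/2).round(1),np.median(q,0).round(1),np.ptp(q,axis=0).round())
    if nm=='stand':print(cv2.minAreaRect(q[:,:2].astype(np.float32)))
E
```

```text
prop 93.5 240 [ 424.2 -287.2   91.5] [ 424.5 -287.1   92.2]
prop 81.6 227 [ 534.8 -284.8   79.6] [ 534.8 -284.6   80.2]
prop 69.4 213 [ 630.  -281.8   67.3] [ 629.6 -280.9   68.1]
[435.21645544 385.899862   248.96356171] [-3.13958483e+00  1.05791029e-03  1.55647933e+00] 4.3
handle 119 [432.3 388.1 115.1] [433.1 393.8 118.6] [16. 15. 20.]
collar 2122 [432.5 387.4  82.4] [433.2 392.8  76. ] [60. 61. 15.]
stand 3091 [432.4 387.5  79.9] [433.1 393.1  75.5] [61. 61. 20.]
((432.3543395996094, 387.29742431640625), (60.5120964050293, 59.973419189453125), 88.70397186279297)
```

View pics/w3.png

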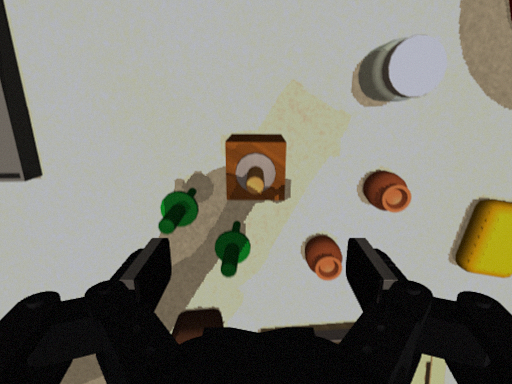

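Rod handle at (255,183) in the brown stand at (432.3,387.4), green decoys clear of the fingers. Grasping.

Request:
play_rows(targets=[[0,0.15,-0.3,4,0],[0,0.15,-0.3,8,0],[0,0.15,-0.3,11,0],[0,0.15,-0.3,13.5,0],[0,0.15,-0.3,13.5,0],[1,0.15,-0.3,13.5,0],[1,0.15,-0.3,13.5,0],[1,0.15,-0.3,13.5,0],[1,0.15,-0.3,13.5,0],[1,0.15,-0.3,13.5,0]])

```text
clock: 5.35
eef_pos: [433.1, 387.1, 117.2]
tool_rot: [3.14, -0.001, 1.557]
force: [0.5, 0.4, 1.2]
width: 15.0
gripper_force: 58.5
```

Request:
play_rows(targets=[[1,0,0,-2,0],[1,0,0,-5,0],[1,0,0,-10,0],[1,-4,2,-10,0],[1,-9,5,-10,0],[1,-14,8,-10,0],[1,-19,11,-10,0],[1,-24,13,-10,0],[1,-28,15,-10,0],[1,-30,16,-10,0]])

```text
clock: 6.35
eef_pos: [589.1, 81.9, 216.5]
tool_rot: [3.141, 0.001, 1.556]
force: [1.1, 0.7, -0.8]
width: 14.3
gripper_force: 58.5
```

```bash
python3 - <<'E'
from h import *
s=ctrl.read_state();print(s['eef_pos'],s['force'],s['width'],tool([611.3,54.0,217]))
E
```

```text
[589.139331    81.85179828 216.45536632] [ 1.0674015   0.72962897 -0.81519322] 14.289040887799558 [-2.75  2.26 -0.05]
```

Request:
play_rows(targets=[[1,-2.7,2.3,0,0],[1,-2.7,2.3,0,0],[1,-2.7,2.3,2,0],[1,-2.7,2.3,3,0],[1,-2.7,2.3,3,0]])

```text
clock: 6.85
eef_pos: [609.5, 57.7, 184.7]
tool_rot: [-3.138, 0.0, 1.558]
force: [-0.3, 0.0, -0.8]
width: 14.0
gripper_force: 58.6
```

```bash
python3 - <<'E'
from h import *
s=ctrl.read_state();print(s['eef_pos'],s['tool_rot'],s['force'],tool([611.3,54.0,217]))
im,d,C=shot('wrist','w4.png');s=ctrl.read_state();print(s['eef_pos'])
P=cloud(d,C);np.save('w4P.npy',P)
E
```

```text
[609.50334404  57.74551211 184.74057892] [-3.13772475e+00  3.99182060e-04  1.55802425e+00] [-0.32697789  0.00168693 -0.80012991] [-0.37  0.17 -3.23]
[610.26628953  57.96270046 185.72476555]
```

View pics/w4.png

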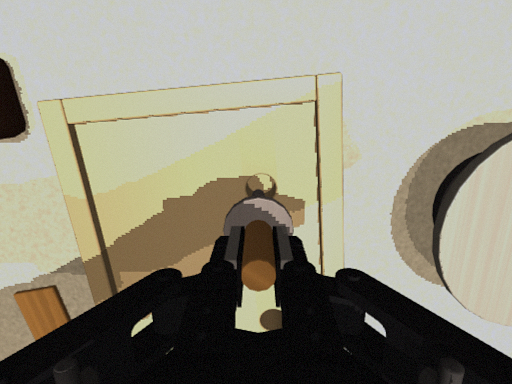

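Request:
play_rows(targets=[[1,-0.35,0.1,0,0],[1,-0.35,0.1,0,0],[1,-0.35,0.1,1.5,0],[1,-0.35,0.1,3,0],[1,-0.35,0.1,4,0],[1,-0.35,0.1,4.5,0],[1,-0.35,0.1,4.5,0]])

```text
clock: 7.6
eef_pos: [611.4, 53.7, 140.0]
tool_rot: [-3.139, 0.0, 1.557]
force: [-1.1, -0.2, -0.9]
width: 14.5
gripper_force: 58.6
```

```bash
python3 - <<'E'
from h import *
s=ctrl.read_state();print(s['eef_pos'],s['force'])
P=np.load('w2P.npy')
for x,y in ((611.3,54.2),(622.2,-85.4)):
    m=np.hypot(P[...,0]-x,P[...,1]-y)<14
    print(np.histogram(P[m][:,2],bins=[0,6,10,14,18,22,26,30,34,38,42,46,50,54]))
E
```

```text
[611.38091307  53.73474607 139.9804415 ] [-1.07513558 -0.18475459 -0.88974157]
(array([  0,   0,   0,   5, 216,  15,  10,   5,   8,   9,  10,  29,   6]), array([ 0,  6, 10, 14, 18, 22, 26, 30, 34, 38, 42, 46, 50, 54]))
(array([ 0, 91,  7, 10,  9, 10, 11, 13, 10, 15, 10, 27,  7]), array([ 0,  6, 10, 14, 18, 22, 26, 30, 34, 38, 42, 46, 50, 54]))
```

Request:
play_rows(targets=[[1,0,0,0.5,0],[1,0,0,1,0],[1,0,0,1.2,0],[1,0,0,1.3,0],[1,0,0,1.4,0],[1,0,0,1.5,0],[1,0,0,1.5,0]])

```text
clock: 8.3
eef_pos: [612.4, 53.9, 127.2]
tool_rot: [3.141, 0.0, 1.557]
force: [-1.7, -0.2, 4.5]
width: 14.4
gripper_force: 59.3
```

Contact at tip z≈20 → left is 30 mm deep (middle prop). Now the right one.

Request:
play_rows(targets=[[1,0,0,-2,0],[1,0,0,-4,0],[1,0,0,-6,0],[1,-4,0.3,-6,0],[1,-9,0.7,-6,0],[1,-13.9,0.9,-6,0],[1,-13.9,0.9,-6,0],[1,-13.9,0.9,-6,0]])

```text
clock: 9.1
eef_pos: [618.9, -87.6, 186.1]
tool_rot: [-3.141, 0.0, 1.553]
force: [-0.2, 1.5, -0.8]
width: 14.4
gripper_force: 58.6
```

```bash
python3 - <<'E'
from h import *
s=ctrl.read_state();print(s['eef_pos'],s['force'],tool([622.2,-85.4,115]))
E
```

```text
[618.88319584 -87.63910386 186.07907647] [-0.24051443  1.54697169 -0.82560151] [0.23 0.33 7.11]
```

Request:
play_rows(targets=[[1,0.2,0.3,0,0],[1,0.2,0.3,2,0],[1,0.2,0.3,4,0],[1,0.2,0.3,5.5,0],[1,0.2,0.3,6.5,0],[1,0.2,0.3,6.8,0],[1,0.2,0.3,7,0],[1,0.2,0.3,7.2,0],[1,0.2,0.3,7.3,0],[1,0.2,0.3,7.3,0]])

```text
clock: 10.1
eef_pos: [622.9, -83.3, 115.1]
tool_rot: [3.14, 0.0, 1.557]
force: [-1.9, 0.9, 5.2]
width: 14.3
gripper_force: 59.8
```

Right is 42 mm deep (long prop). Returning the rod.

Request:
play_rows(targets=[[1,0,0,-4,0],[1,0,0,-8,0],[1,0,0,-11,0],[1,5,-2,-11,0],[1,10,-4,-11,0],[1,15,-6,-11,0],[1,20,-8,-11,0],[1,25,-10,-11,0],[1,30,-12,-11,0],[1,34,-14,-11,0]])

```text
clock: 11.1
eef_pos: [493.9, 244.3, 224.3]
tool_rot: [3.139, -0.001, 1.556]
force: [0.8, -0.3, -0.8]
width: 14.0
gripper_force: 58.9
```

Request:
play_rows(targets=[[1,4,-1.5,0,0],[1,8,-3.5,0,0],[1,12,-5,0,0],[1,12.5,-5,0,0],[1,12.5,-5,0,0]])

```text
clock: 11.6
eef_pos: [445.3, 369.9, 224.0]
tool_rot: [3.141, -0.001, 1.56]
force: [-0.4, -0.5, -0.8]
width: 14.1
gripper_force: 58.9
```

```bash
python3 - <<'E'
from h import *
s=ctrl.read_state();print(s['eef_pos'],s['force'],tool([432.8,387.2,117]))
E
```

```text
[445.28717395 369.93786145 223.96376115] [-0.42187308 -0.53306254 -0.83076206] [ 1.7  -1.28 10.7 ]
```

Request:
play_rows(targets=[[1,1.7,-1.3,0,0],[1,1.7,-1.3,1,0],[1,1.7,-1.3,2,0],[1,1.7,-1.3,2.5,0],[1,1.7,-1.3,2.5,0]])

```text
clock: 12.1
eef_pos: [433.7, 383.1, 196.9]
tool_rot: [-3.14, 0.003, 1.555]
force: [-0.2, -0.7, -1.8]
width: 14.2
gripper_force: 58.9
```

```bash
python3 - <<'E'
from h import *
s=ctrl.read_state();print(s['eef_pos'],s['force'],tool([432.6,387.2,117]))
im,d,C=shot('wrist','w5.png');cv2.imwrite('pics/w5c.png',cv2.resize(cv2.imread('pics/w5.png')[100:340,150:370],None,fx=2.4,fy=2.4))
E
```

```text
[433.69297756 383.13601759 196.89990886] [-0.18776389 -0.71308975 -1.76404697] [ 0.43 -0.1   7.99]
```

View pics/w5c.png

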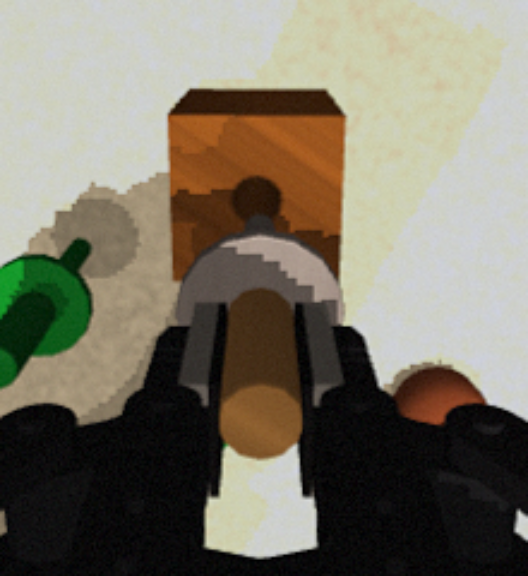

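The hole (257,198) lines up with the rod in x; move 4 mm in y and lower.

Request:
play_rows(targets=[[1,0.4,-0.1,0,0],[1,0.4,-0.1,0.5,0],[1,0.4,-0.1,2,0],[1,0.4,-0.1,3.5,0],[1,0.4,-0.1,5,0],[1,0.4,-0.1,6.5,0],[1,0.4,-0.1,7.4,0],[1,0.4,-0.1,7.7,0],[1,0.4,-0.1,7.9,0],[1,0.4,-0.1,7.9,0]])

```text
clock: 13.15
eef_pos: [432.4, 389.4, 119.6]
tool_rot: [3.141, -0.0, 1.557]
force: [-1.3, 0.5, -1.3]
width: 14.5
gripper_force: 58.9
```

Request:
play_rows(targets=[[1,0,0,0.2,0],[1,0,0,0.25,0],[0,0,0,0.25,0],[0,0,0,0.25,0],[0,0,0,0.25,0],[0,0,0,-3,0],[0,0,0,-8,0],[0,0,0,-13,0],[0,0,0,-13,0]])

```text
clock: 14.05
eef_pos: [434.7, 392.7, 256.4]
tool_rot: [3.132, -0.01, 1.557]
force: [-0.3, 1.3, 0.9]
width: 85.3
gripper_force: 0.0
```

```bash
python3 - <<'E'
from h import *
s=ctrl.read_state();print(s['eef_pos'])
im,d,C=shot('wrist','w6.png');P=cloud(d,C)
for nm,lo,hi,r in [('handle',105,140,25),('collar',78,90,32)]:
    m=(abs(P[...,0]-433)<r)&(abs(P[...,1]-388)<r)&(P[...,2]>lo)&(P[...,2]<hi)
    q=P[m]
    if len(q): print(nm,len(q),((q.max(0)+q.min(0))/2).round(1),np.median(q,0).round(1),np.percentile(q[:,2],95))
for k in ['vase1']:
    for r in ctrl.trace('wrist',k)[:5]:
        if r['confidence']<.2: continue
        q=P[r['pixels']];q=q[~np.isnan(q[:,0])];t=q[(q[:,2]>50)&(q[:,2]<62)]
        if len(t):print(k,round(r['confidence'],2),r['bbox'],((t.max(0)+t.min(0))/2).round(1))
print(tool([427,-160,330]))
E
```

```text
[434.69210309 392.68951433 256.39436172]
handle 323 [432.6 390.5 116.5] [433.  392.5 125.6] 126.90377142384997
collar 793 [433.  391.1  84.1] [432.3 395.5  81.2] 82.53701324620393
vase1 0.85 [361.0, 174.9, 406.3, 217.2] [587.5 350.2  53.5]
vase1 0.58 [300.8, 241.8, 338.7, 285.3] [516.7 262.9  53.8]
[-54.94   0.23  -8.02]
```

Request:
play_rows(targets=[[0,-5,0.5,0,0],[0,-10,1.5,0,0],[0,-15,2.5,0,0],[0,-20,3.5,0,0],[0,-25,4.5,0,0],[0,-30,5,0,0],[0,-35,6,0,0],[0,-40,7,0,0],[0,-45,8,0,0],[0,-50,9,0,0]])

```text
clock: 15.15
eef_pos: [512.6, -105.9, 247.8]
tool_rot: [-3.139, -0.001, 1.557]
force: [0.2, 0.4, 0.7]
width: 85.4
gripper_force: 0.0
```

Request:
play_rows(targets=[[0,-5,0.5,1,0],[0,-10,1,2,0],[0,-15,1,3,0],[0,-17,1,3,0],[0,-17,1,3,0],[0,-17,1,3,0]])

```text
clock: 15.75
eef_pos: [520.4, -273.4, 217.7]
tool_rot: [-3.139, -0.002, 1.556]
force: [0.9, 1.3, -0.6]
width: 85.3
gripper_force: 0.0
```

```bash
cat >> h.py <<'E'
def topof(P,x,y,lo,hi,r=30):
    m=(np.hypot(P[...,0]-x,P[...,1]-y)<r)&(P[...,2]>lo)&(P[...,2]<hi); q=P[m]
    if len(q)<5: return None
    return len(q),((q.max(0)+q.min(0))/2).round(1),np.ptp(q,axis=0).round(1)
E
python3 - <<'E'
from h import *
import time
s=ctrl.read_state();print(s['eef_pos'],s['tool_rot'],s['qd'].round(2) if hasattr(s['qd'],'round') else s['qd'])
im,d,C=shot('wrist','w7.png');P=cloud(d,C)
print(topof(P,424,-287,86,98),topof(P,534.8,-284.8,74,86),topof(P,630,-282,62,74))
print(ctrl.read_state()['eef_pos'])
p=topof(P,534.8,-284.8,74,86)[1];print(tool([p[0],p[1],68]))
E
```

```text
[ 520.35299985 -273.358104    217.72659136] [-3.13901128e+00 -2.18395297e-03  1.55592020e+00] [-0.03 -0.02 -0.03  0.01 -0.    0.   -0.  ]
(673, array([ 423.9, -287.5,   90. ]), array([25.3, 25.4,  8. ])) (604, array([ 534.6, -284.3,   78. ]), array([24.5, 24.8,  8. ])) (588, array([ 629.5, -281.6,   66. ]), array([24.8, 24.9,  7.7]))
[ 520.92821357 -272.21084851  218.25964284]
[-1.22  1.41 15.02]
```

Request:
play_rows(targets=[[0,-1.2,1.4,0,0],[0,-1.2,1.4,4,0],[0,-1.2,1.4,8,0],[0,-1.2,1.4,12,0],[0,-1.2,1.4,15,0],[0,-1.2,1.4,15,0],[0,-1.2,1.4,15,0]])

```text
clock: 16.5
eef_pos: [535.8, -284.3, 69.7]
tool_rot: [-3.141, -0.001, 1.559]
force: [0.0, -0.7, 0.7]
width: 85.5
gripper_force: 0.0
```

Request:
play_rows(targets=[[0.6,0,0,0,0],[1,0,0,0,0],[1,0,0,0,0],[1,0,0,0,0],[1,0,0,0,0],[1,0,0,0,0]])

```text
clock: 17.1
eef_pos: [535.6, -286.4, 70.3]
tool_rot: [3.14, 0.001, 1.556]
force: [-0.4, -0.2, 6.7]
width: 23.1
gripper_force: 58.6
```

Request:
play_rows(targets=[[1,0,0,-3,0],[1,0,0,-7,0],[1,0,0,-9,0],[1,4,0.9,-9,0],[1,9,2,-9,0],[1,14,3.1,-9,0],[1,18,4,-9,0],[1,22,5,-9,0],[1,26,6,-9,0],[1,27,6.2,-9,0]])

```text
clock: 18.1
eef_pos: [601.9, -9.7, 159.7]
tool_rot: [3.14, -0.005, 1.564]
force: [-0.5, 0.5, -0.4]
width: 23.4
gripper_force: 58.9
```

```bash
cat >> h.py <<'E'
def avgshot(n=3):
    "average pose over n shots; wrist cloud from mean pose"
    ss=[];ds=[]
    for i in range(n):
        ss.append(ctrl.read_state()); im,d=ctrl.get_image('wrist'); ds.append(d)
    pos=np.mean([s['eef_pos'] for s in ss],0); R=Ro.from_euler('xyz',[s['tool_rot'] for s in ss]).mean()
    T=np.eye(4);T[:3,:3]=R.as_matrix();T[:3,3]=pos
    c=ctrl.calibration('wrist'); C=(192/np.tan(np.radians(c['vfov'])/2),c['cx'],c['cy'],T@np.array(c['mount']))
    d=np.median(ds,0)
    return im,d,C,cloud(d,C),pos,R
def sock(P,x,y):
    "mouth centre: floor-plane hole boundary fit"
    r=np.hypot(P[...,0]-x,P[...,1]-y)
    hole=(r<22)&(P[...,2]<46)
    q=P[hole]; return len(q),q.min(0).round(1),q.max(0).round(1)
E
python3 - <<'E'
from h import *
im,d,C,P,pos,R=avgshot(3)
cv2.imwrite('pics/w8.png',im[:,:,::-1])
print(pos,R.as_euler('xyz'))
# prop top in hand: expected 12 above TCP
print('prop',topof(P,pos[0],pos[1],pos[2]+5,pos[2]+20,20))
print(sock(P,611.3,54.2),C[3][:3,3])
m=(P[...,2]>40)&(P[...,2]<75)&(abs(P[...,0]-570)<160)&(abs(P[...,1]+20)<200)
b=cv2.minAreaRect(P[m][:,:2].astype(np.float32));print(b)
E
```

```text
[601.56509373 -11.3933257  159.49184172] [ 3.14060178 -0.00330624  1.56324683]
prop (3765, array([601.6,  -9.9, 172. ]), array([34.4, 27.2, 15. ]))
(1029, array([597.8,  39.6,  18.7]), array([624.5,  66.7,  45.8])) [602.00928936  59.26598758 277.33926779]
((566.78369140625, -23.33935546875), (240.63555908203125, 312.9813232421875), 4.4545183181762695)
```

View pics/w8.png

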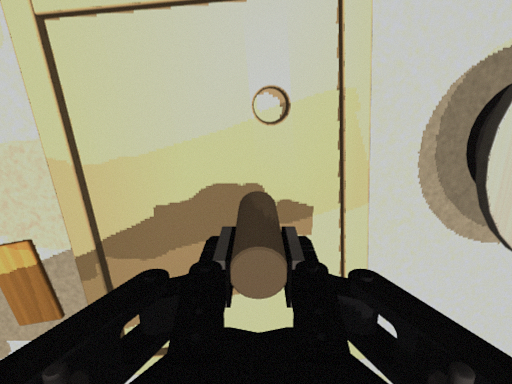

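Socket at (271,105) → (611.2,53.5); the prop hangs straight in the jaws.

Request:
play_rows(targets=[[1,4,0.5,0,0],[1,6.4,0.9,0,0],[1,6.4,0.9,0,0],[1,6.4,0.9,0,0],[1,6.4,0.9,0,0]])

```text
clock: 18.75
eef_pos: [610.6, 43.5, 159.0]
tool_rot: [-3.141, 0.002, 1.553]
force: [-0.1, 0.2, -0.5]
width: 23.2
gripper_force: 58.8
```

```bash
python3 - <<'E'
from h import *
im,d,C,P,pos,R=avgshot(4)
print(pos.round(2), 'prop top', topof(P,pos[0],pos[1]+1,pos[2]+8,pos[2]+18,20))
m=(P[...,2]>pos[2]+6)&(P[...,2]<pos[2]+18)&(abs(P[...,0]-pos[0])<10); q=P[m]
q=q[np.hypot(q[:,0]-pos[0],q[:,1]-pos[1])<20]
for x in (-6,0,6):
    t=q[abs(q[:,0]-pos[0]-x)<2]; print(x,(t[:,1].min()-pos[1]).round(1),(t[:,1].max()-pos[1]).round(1),t[:,2].max()-pos[2])
print(R.inv().apply(np.array([611.2,53.6,0])-[pos[0],pos[1],0]))
E
```

```text
[610.66  44.08 159.13] prop top (3415, array([610.9,  45.5, 172.1]), array([35.1, 26.8, 10. ]))
-6 -9.0 13.9 10.649701666268584
0 -9.4 14.8 10.62887039229912
6 -9.2 14.2 10.82413335486416
[ 9.53094457  0.37759043 -0.01600192]
```

Request:
play_rows(targets=[[1,0.8,0.05,0,0],[1,0.8,0.05,2,0],[1,0.8,0.05,3,0],[1,0.8,0.05,3,0],[1,0.8,0.05,3,0]])

```text
clock: 19.45
eef_pos: [611.4, 55.0, 129.3]
tool_rot: [-3.141, 0.0, 1.557]
force: [0.1, -1.0, -0.6]
width: 23.1
gripper_force: 58.9
```

```bash
python3 - <<'E'
from h import *
im,d,C,P,pos,R=avgshot(4)
cv2.imwrite('pics/w9.png',cv2.resize(im[60:330,150:370,::-1],None,fx=2.2,fy=2.2))
print(pos.round(2),R.as_euler('xyz'),R.inv().apply(np.array([611.2,51.9,0])-[pos[0],pos[1],0]))
E
```

```text
[611.76  54.96 129.72] [ 3.14098942e+00 -1.08697800e-04  1.55666733e+00] [-3.06869334e+00 -5.21221027e-01 -6.47978323e-04]
```

View pics/w9.png

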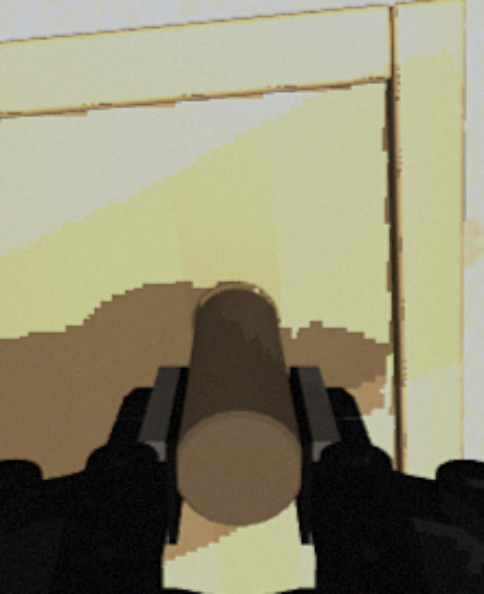

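Prop's lower end is ~2 mm too far +y relative to the socket rim arc (arc top 283 vs end 290). Correct and lower gently.

Request:
play_rows(targets=[[1,-0.2,-0.03,0,0],[1,-0.2,-0.03,0.4,0],[1,-0.2,-0.03,0.8,0],[1,-0.2,-0.03,1.0,0],[1,-0.2,-0.03,1.2,0],[1,-0.2,-0.03,1.4,0],[1,-0.2,-0.03,1.5,0],[1,-0.2,-0.03,1.5,0]])

```text
clock: 20.45
eef_pos: [611.1, 52.9, 114.2]
tool_rot: [-3.141, 0.0, 1.557]
force: [-0.1, -0.3, -1.0]
width: 23.6
gripper_force: 58.9
```

It's in the mouth without force; continue.

Request:
play_rows(targets=[[1,0,0,0.6,0],[1,0,0,1.2,0],[1,0,0,1.8,0],[1,0,0,2.2,0],[1,0,0,2.4,0],[1,0,0,2.5,0],[1,0,0,2.5,0]])

```text
clock: 21.15
eef_pos: [610.8, 52.8, 90.3]
tool_rot: [-3.141, 0.001, 1.557]
force: [-3.8, -0.7, 7.8]
width: 23.6
gripper_force: 60.0
```

Request:
play_rows(targets=[[0,0,0,0,0],[0,0,0,0,0],[0,0,0,0,0],[0,0,0,-3,0],[0,0,0,-8,0],[0,0,0,-13,0],[0,-4.5,-2,-13,0],[0,-9,-4,-13,0],[0,-13,-6,-13,0],[0,-17,-8,-13,0]])

```text
clock: 22.15
eef_pos: [527.7, -117.6, 219.4]
tool_rot: [3.141, 0.0, 1.557]
force: [1.4, 0.3, -0.8]
width: 85.5
gripper_force: 0.0
```

Request:
play_rows(targets=[[0,-4,-2,0,0],[0,-8,-4,0,0],[0,-12,-6,0,0],[0,-16,-8,0,0],[0,-17,-10,0,0],[0,-17,-10.5,0,0],[0,-17,-10.5,0,0]])

```text
clock: 22.85
eef_pos: [421.0, -284.1, 219.3]
tool_rot: [-3.142, -0.001, 1.556]
force: [0.5, 0.5, 0.1]
width: 85.6
gripper_force: 0.0
```

```bash
python3 - <<'E'
from h import *
im,d,C,P,pos,R=avgshot(3)
t=topof(P,424,-287.5,86,98);print(pos.round(1),R.as_euler('xyz'),t)
p=t[1];print(R.inv().apply(np.array([p[0],p[1],81])-pos)/10)
E
```

```text
[ 422.  -283.6  219.4] [ 3.14075324e+00 -5.30173610e-04  1.55770113e+00] (658, array([ 423.5, -287. ,   89.8]), array([24.3, 24.1,  7.1]))
[-0.34673867  0.14654293 13.84492549]
```

Request:
play_rows(targets=[[0,-0.35,0.15,4,0],[0,-0.35,0.15,8,0],[0,-0.35,0.15,12,0],[0,-0.35,0.15,13.8,0],[0,-0.35,0.15,13.8,0],[0.6,-0.35,0.15,13.8,0],[1,-0.35,0.15,13.8,0],[1,-0.35,0.15,13.8,0],[1,-0.35,0.15,13.8,0],[1,-0.35,0.15,13.8,0]])

```text
clock: 24.0
eef_pos: [423.4, -288.5, 82.5]
tool_rot: [3.14, 0.001, 1.556]
force: [-1.3, 0.9, 5.9]
width: 23.6
gripper_force: 58.5
```

```bash
python3 - <<'E'
from h import *
im,d,C,P,pos,R=avgshot(3)
print(pos.round(2),ctrl.read_state()['width'])
E
```

```text
[ 423.39 -288.47   82.5 ] 23.582135531417958
```

Request:
play_rows(targets=[[1,0,0,-3,0],[1,0,0,-7,0],[1,0,0,-10,0],[1,2,2,-10,0],[1,5,6,-10,0],[1,9,10,-10,0],[1,13,14,-10,0],[1,17,18,-10,0],[1,18,19.6,-10,0],[1,18,19.6,-10,0]])

```text
clock: 25.15
eef_pos: [625.7, -103.8, 182.0]
tool_rot: [3.136, -0.005, 1.565]
force: [-1.0, -0.0, -0.2]
width: 23.3
gripper_force: 59.0
```

```bash
python3 - <<'E'
from h import *
im,d,C,P,pos,R=avgshot(3)
print(pos.round(2),R.as_euler('xyz'),sock(P,622.2,-85.4),C[3][:3,3].round())
E
```

```text
[ 623.33 -107.07  181.58] [ 3.13939348e+00 -2.14352617e-03  1.56151703e+00] (728, array([608.9, -98.9,   6.6]), array([635.8, -77.8,  45.7])) [624. -36. 299.]
```

Request:
play_rows(targets=[[1,2,-0.1,0,0],[1,2,-0.1,2,0],[1,2,-0.1,3.8,0],[1,2,-0.1,3.8,0],[1,2,-0.1,3.8,0]])

```text
clock: 25.8
eef_pos: [619.8, -92.4, 143.5]
tool_rot: [-3.141, 0.001, 1.555]
force: [0.5, -0.2, -1.3]
width: 23.4
gripper_force: 59.1
```

```bash
python3 - <<'E'
from h import *
im,d,C,P,pos,R=avgshot(4)
print(pos.round(2),R.inv().apply(np.array([622.2,-86.5,0])-[pos[0],pos[1],0])/10)
E
```

```text
[620.56 -91.95 144.15] [ 5.47126356e-01  1.55695950e-01 -1.65473549e-04]
```

Request:
play_rows(targets=[[1,0.5,0.15,0,0],[1,0.5,0.15,0,0],[1,0.5,0.15,0,0],[1,0.5,0.15,0,0]])

```text
clock: 26.4
eef_pos: [622.2, -85.7, 143.4]
tool_rot: [3.142, 0.0, 1.557]
force: [0.6, 0.9, -1.2]
width: 23.5
gripper_force: 59.1
```

```bash
python3 - <<'E'
from h import *
im,d,C,P,pos,R=avgshot(4)
cv2.imwrite('pics/w10.png',cv2.resize(im[60:330,150:370,::-1],None,fx=2.2,fy=2.2))
print(pos.round(2),R.inv().apply(np.array([622.2,-86.5,0])-[pos[0],pos[1],0])/10)
E
```

```text
[622.15 -85.84 143.32] [-6.62567277e-02  5.51936628e-03  8.37604635e-06]
```

View pics/w10.png

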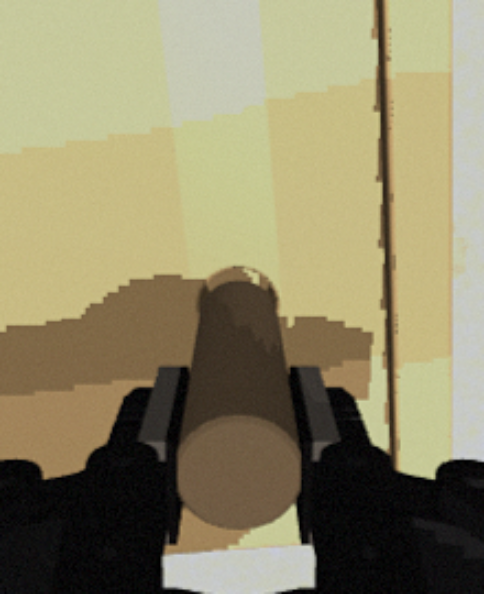

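Rim arc (266) vs prop end (280) now centred. Lower.

Request:
play_rows(targets=[[1,-0.03,0,0.4,0],[1,-0.03,0,0.8,0],[1,-0.03,0,1.1,0],[1,-0.03,0,1.3,0],[1,-0.03,0,1.5,0],[1,-0.03,0,1.7,0],[1,-0.03,0,1.7,0]])

```text
clock: 27.3
eef_pos: [622.0, -86.1, 126.0]
tool_rot: [-3.141, -0.0, 1.557]
force: [0.9, -0.6, 0.2]
width: 23.5
gripper_force: 59.1
```

In the socket (bottom ≈ 43.5). Down to 90.5.

Request:
play_rows(targets=[[1,0,0,0.8,0],[1,0,0,1.6,0],[1,0,0,2.4,0],[1,0,0,3,0],[1,0,0,3.3,0],[1,0,0,3.5,0],[1,0,0,3.6,0],[1,0,0,3.6,0]])

```text
clock: 28.1
eef_pos: [622.4, -86.1, 90.6]
tool_rot: [3.141, 0.0, 1.557]
force: [0.3, 0.2, -0.4]
width: 23.5
gripper_force: 59.1
```

Request:
play_rows(targets=[[0,0,0,0,0],[0,0,0,0,0],[0,0,0,0,0],[0,0,0,-3,0],[0,0,0,-8,0],[0,0,0,-13,0],[0,4.5,-0.5,-15,0],[0,9,-1,-17,0],[0,10,-2,-17,0],[0,10,-2,-17,0]])

```text
clock: 29.1
eef_pos: [602.6, 17.4, 261.3]
tool_rot: [3.141, -0.001, 1.562]
force: [0.2, -0.6, -0.3]
width: 85.7
gripper_force: 0.0
```

```bash
python3 - <<'E'
from h import *
im,d,C,P,pos,R=avgshot(2)
print(pos.round(2),R.as_euler('xyz'))
for x,y in ((611.3,54.2),(622.2,-85.4)): print(topof(P,x,y,85,115,25), np.percentile(P[(np.hypot(P[...,0]-x,P[...,1]-y)<10)][:,2],[10,50,90]))
E
```

```text
[602.85  15.93 260.84] [ 3.14134087e+00 -6.50358834e-05  1.56040382e+00]
(515, array([610.1,  55.4,  93.4]), array([23.3, 22.2, 16.6])) [ 99.50516855 100.15426223 348.6367741 ]
(497, array([622.4, -84. ,  93.2]), array([24.4, 23.1, 16.2])) [ 99.48615121 100.10697231 100.72133186]
```

Both props seated level (tops at 100). Now the vases.

Request:
play_rows(targets=[[0,5,-1,0,0],[0,10,-2,0,0],[0,15,-4,0,0],[0,20,-6,1,0],[0,25,-8.5,2,0],[0,25,-8.5,3,0],[0,25,-8.5,3,0]])

```text
clock: 29.9
eef_pos: [520.3, 266.7, 228.0]
tool_rot: [-3.138, 0.001, 1.56]
force: [-0.3, -1.0, 0.2]
width: 85.5
gripper_force: 0.0
```

```bash
cat >> h.py <<'E'
def vases(P,cam='wrist'):
    out=[]
    for r in ctrl.trace(cam,'vase1')[:6]:
        if r['confidence']<.3: continue
        q=P[r['pixels']];q=q[~np.isnan(q[:,0])]
        zt=np.percentile(q[:,2],97); t=q[q[:,2]>zt-6]; out.append((round(r['confidence'],2),zt.round(1),((t.max(0)+t.min(0))/2).round(1),np.ptp(t,axis=0).round(1)))
    return out
E
python3 - <<'E'
from h import *
im,d,C,P,pos,R=avgshot(2)
print(pos.round(2),R.as_euler('xyz'))
for v in vases(P): print(v,R.inv().apply(np.array([v[2][0],v[2][1],33])-pos)/10)
E
```

```text
[521.18 265.52 228.4 ] [-3.13850812e+00  1.62620765e-03  1.55863827e+00]
(0.64, np.float64(55.5), array([574.6, 326. , 124.5]), array([ 55.7,  29.5, 150.1])) [ 6.14472699  5.32802227 19.51338239]
(0.58, np.float64(55.5), array([516.4, 280.5, 124.7]), array([ 28.5,  61.6, 150.3])) [ 1.5243112  -0.43617916 19.53867614]
```

Request:
play_rows(targets=[[0,-0.15,-0.5,5,0],[0,-0.15,-0.5,10,0],[0,-0.15,-0.5,15,0],[0,-0.15,-0.5,19.5,0],[0,-0.15,-0.5,19.5,0],[0.4,-0.15,-0.5,19.5,0],[1,-0.15,-0.5,19.5,0],[1,-0.15,-0.5,19.5,0],[1,-0.15,-0.5,19.5,0],[1,-0.15,-0.5,19.5,0]])

```text
clock: 31.05
eef_pos: [519.2, 264.5, 38.9]
tool_rot: [3.136, -0.002, 1.556]
force: [-0.9, -1.4, 6.9]
width: 44.0
gripper_force: 60.4
```

```bash
python3 - <<'E'
from h import *
s=ctrl.read_state();print(s['eef_pos'],s['width'],tool([536.7,-82,0]))
E
```

```text
[519.17807067 264.54374325  38.86564407] 44.01834709077982 [-34.63   2.24   3.82]
```

Request:
play_rows(targets=[[1,0,0,-3,0],[1,0,0,-8,0],[1,0,0,-10,0],[1,-5,0.3,-10,0],[1,-10,0.6,-10,0],[1,-15,1,-10,0],[1,-20,1.3,-10,0],[1,-25,1.6,-10,0],[1,-30,1.9,-10,0],[1,-34.6,2.2,-10,0]])

```text
clock: 32.05
eef_pos: [534.9, -85.3, 137.7]
tool_rot: [3.138, 0.002, 1.556]
force: [1.1, 0.3, -1.0]
width: 44.4
gripper_force: 61.4
```

Request:
play_rows(targets=[[1,0,0,0,0],[1,0,0,1,0],[1,0,0,2.5,0],[1,0,0,2.5,0]])

```text
clock: 32.45
eef_pos: [533.4, -80.6, 109.7]
tool_rot: [-3.14, -0.001, 1.559]
force: [0.5, -0.0, -2.0]
width: 43.8
gripper_force: 61.4
```

```bash
python3 - <<'E'
from h import *
s=ctrl.read_state();print(s['eef_pos'],s['width'],tool([536.7,-82,88.9]))
E
```

```text
[533.38194546 -80.56403304 109.68498758] 43.7807061545887 [-0.14  0.34  2.08]
```

Request:
play_rows(targets=[[1,0,0.2,0.8,0],[1,0,0.2,1.5,0],[1,0,0.2,1.8,0],[1,0,0.2,2.0,0],[1,0,0.2,2.1,0],[1,0,0.2,2.1,0]])

```text
clock: 33.05
eef_pos: [536.3, -82.4, 89.3]
tool_rot: [3.142, 0.0, 1.557]
force: [-0.2, -0.4, -2.1]
width: 44.0
gripper_force: 61.4
```

Request:
play_rows(targets=[[1,0,0,0.1,0],[1,0,0,0.15,0],[0,0,0,0.1,0],[0,0,0,0.1,0],[0,0,0,0.1,0],[0,0,0,-4,0],[0,0,0,-9,0],[0,0,0,-14,0],[0,5,0.5,-14,0],[0,10,1,-14,0]])

```text
clock: 34.05
eef_pos: [548.9, 15.7, 231.2]
tool_rot: [3.137, 0.001, 1.55]
force: [0.2, 0.9, -0.8]
width: 85.5
gripper_force: 0.0
```

Request:
play_rows(targets=[[0,5,0.5,0,0],[0,10,1,0,0],[0,15,2,0,0],[0,20,3,0,0],[0,25,4,0,0],[0,30,5,0,0],[0,33.5,5,0,0],[0,33.5,5,0,0],[0,33.5,5,0,0]])

```text
clock: 34.95
eef_pos: [601.4, 352.4, 228.6]
tool_rot: [-3.141, 0.0, 1.559]
force: [-0.5, -1.2, -0.4]
width: 85.5
gripper_force: 0.0
```

```bash
sed -i "s/q=q\[~np.isnan(q\[:,0\])\]$/q=q[~np.isnan(q[:,0])]/; s/zt=np.percentile(q\[:,2\],97); t=/q=q[q[:,2]<115]; zt=np.percentile(q[:,2],97); t=/" h.py; python3 - <<'E'
from h import *
im,d,C,P,pos,R=avgshot(2)
print(pos.round(2),R.as_euler('xyz'))
for v in vases(P): print(v,R.inv().apply(np.array([v[2][0],v[2][1],35])-pos)/10)
E
```

```text
[601.78 351.4  228.62] [-3.14079565e+00  1.10509102e-03  1.55805275e+00]
(0.78, np.float64(55.6), array([588.1, 326. ,  53. ]), array([30.1, 30. ,  6.9])) [-2.53551863 -1.31962752 19.36614487]
```

That vase was knocked to (588,326); grasp there.

Request:
play_rows(targets=[[0,-2.5,-1.35,5,0],[0,-2.5,-1.35,10,0],[0,-2.5,-1.35,15,0],[0,-2.5,-1.35,19.4,0],[0,-2.5,-1.35,19.4,0],[0.4,-2.5,-1.35,19.4,0],[1,-2.5,-1.35,19.4,0],[1,-2.5,-1.35,19.4,0],[1,-2.5,-1.35,19.4,0],[1,-2.5,-1.35,19.4,0]])

```text
clock: 36.1
eef_pos: [590.6, 327.7, 39.5]
tool_rot: [3.136, -0.003, 1.556]
force: [-0.9, -0.9, 5.9]
width: 43.9
gripper_force: 61.3
```

```bash
python3 - <<'E'
from h import *
s=ctrl.read_state();print(s['eef_pos'],s['width'],tool([527.4,37.6,0]))
E
```

```text
[590.56647968 327.71738395  39.5220471 ] 43.91475270251332 [-29.11  -5.92   3.83]
```

Request:
play_rows(targets=[[1,0,0,-4,0],[1,0,0,-9,0],[1,0,0,-12,0],[1,-4,-3,-12,0],[1,-9,-5,-12,0],[1,-14,-6,-12,0],[1,-19,-6,-12,0],[1,-24,-6,-12,0],[1,-29,-6,-10,0],[1,-29,-6,-7.5,0]])

```text
clock: 37.1
eef_pos: [526.4, 28.9, 113.1]
tool_rot: [3.135, 0.005, 1.547]
force: [1.0, 0.4, -1.5]
width: 44.1
gripper_force: 61.6
```

Request:
play_rows(targets=[[1,0,0,0,0],[1,0,0,0,0],[1,0,0,0,0]])

```text
clock: 37.4
eef_pos: [525.7, 39.8, 112.3]
tool_rot: [3.138, -0.002, 1.56]
force: [0.3, 0.0, -1.3]
width: 43.9
gripper_force: 61.6
```

```bash
python3 - <<'E'
from h import *
s=ctrl.read_state();print(s['eef_pos'],s['width'],tool([527.4,37.6,89]))
E
```

```text
[525.66618929  39.79322688 112.27079046] 43.93645213830283 [-0.22  0.17  2.33]
```

Place, release, rise, then head back toward the timer.

Request:
play_rows(targets=[[1,-0.1,0.1,1,0],[1,-0.1,0.1,1.8,0],[1,-0.1,0.1,2.1,0],[1,-0.1,0.1,2.3,0],[1,-0.1,0.1,2.4,0],[1,-0.1,0.1,2.45,0],[0,-0.1,0.1,2.4,0],[0,-0.1,0.1,2.4,0],[0,-0.1,0.1,2.4,0],[0,-0.1,0.1,-1,0]])

```text
clock: 38.4
eef_pos: [522.5, 35.9, 117.1]
tool_rot: [-3.133, 0.001, 1.557]
force: [0.1, -0.1, 0.9]
width: 85.2
gripper_force: 0.0
```

Request:
play_rows(targets=[[0,0,0,-5,0],[0,0,0,-10,0],[0,0,0,-15,0],[0,-4,0.5,-20,0],[0,-9,1,-22,0],[0,-9,1,-22,0],[0,-9,1,-22,0]])

```text
clock: 39.1
eef_pos: [534.8, -57.2, 340.9]
tool_rot: [3.14, 0.001, 1.551]
force: [0.1, -0.7, -0.2]
width: 85.2
gripper_force: 0.0
```

```bash
python3 - <<'E'
from h import *
im,d,C,P,pos,R=avgshot(2)
cv2.imwrite('pics/w11.png',im[:,:,::-1])
c,s_=np.cos(np.radians(4.45)),np.sin(np.radians(4.45))
print(pos.round(2))
for v in vases(P):
    p=v[2][:2]-[566.9,-19.5]; print(v,'kiln',(c*p[0]+s_*p[1]).round(1),(-s_*p[0]+c*p[1]).round(1))
print(R.inv().apply(np.array([449.8,-408.6,260])-pos)/10)
E
```

```text
[534.41 -55.95 340.47]
(0.84, np.float64(105.4), array([525.4,  34.2, 102.9]), array([30.5, 29.5,  6.9])) kiln -37.2 56.8
(0.73, np.float64(105.7), array([536.3, -82.4, 103.2]), array([29.7, 28.6,  7. ])) kiln -35.4 -60.3
[-35.40911951  -7.82049944   8.0611385 ]
```

View pics/w11.png

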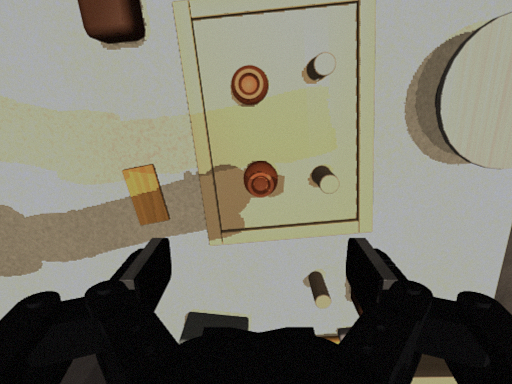

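Both vases stand upright in the kiln (249,84) and (261,179), props in place, spare prop untouched. On to the timer.

Request:
play_rows(targets=[[0,-5,-1,1,0],[0,-10,-2,2,0],[0,-15,-3,3,0],[0,-20,-4,4,0],[0,-25,-5,5,0],[0,-30,-6.5,6,0],[0,-35,-7.8,7,0],[0,-35,-7.8,8,0],[0,-35,-7.8,8,0],[0,-35,-7.8,8,0]])

```text
clock: 40.25
eef_pos: [452.4, -399.8, 259.5]
tool_rot: [-3.141, -0.003, 1.56]
force: [1.0, 0.6, 0.8]
width: 85.7
gripper_force: 0.0
```

```bash
python3 - <<'E'
from h import *
im,d,C,P,pos,R=avgshot(2)
print(pos.round(2),R.as_euler('xyz'),ctrl.read_state()['qpos'])
m=(abs(P[...,0]-450)<90)&(abs(P[...,1]+408)<90)&(abs(P[...,2]-70)<4)
print('box',cv2.minAreaRect(P[m][:,:2].astype(np.float32)))
m=(abs(P[...,0]-450)<40)&(abs(P[...,1]+408)<40)&(P[...,2]>104)&(P[...,2]<113)
b=cv2.minAreaRect(P[m][:,:2].astype(np.float32));print('bar',m.sum(),b,cv2.boxPoints(b).round())
u,v=pix([449.8,-408.6,100],C);u,v=int(u),int(v);h=75
cv2.imwrite('pics/w12.png',cv2.resize(im[v-h:v+h,u-h:u+h,::-1],None,fx=3.9,fy=3.9,interpolation=3));print(u,v)
# orthographic top view: z~70 plane sampling 
g=2; ys,xs=np.mgrid[-345:-473:-1/g,386:514:1/g]
f,cx,cy,E=C; W=np.stack([xs,ys,np.full_like(xs,70.)],-1); q=(W-E[:3,3])@E[:3,:3]
o=cv2.remap(im,(q[...,0]/q[...,2]*f+cx).astype(np.float32),(q[...,1]/q[...,2]*f+cy).astype(np.float32),1)
cv2.imwrite('pics/w12o.png',np.hstack([cv2.resize(o[:,:,::-1],(400,400),interpolation=2),cv2.resize(cv2.imread('pics/w12.png'),(400,400))]))
E
```

```text
[ 452.68 -399.6   259.92] [ 3.14133473e+00 -2.80849737e-03  1.56052343e+00] [ 0.96682829  0.59104446 -0.46703763  1.63702434  0.30329238  0.98601732
  0.38998308]
box ((449.4542236328125, -408.6130676269531), (109.11146545410156, 108.67437744140625), 82.33816528320312)
bar 811 ((449.4131774902344, -408.7308349609375), (13.90757942199707, 53.131046295166016), 60.54715347290039) [[ 423. -402.]
 [ 469. -428.]
 [ 476. -416.]
 [ 430. -390.]]
255 187
```

View pics/w12o.png

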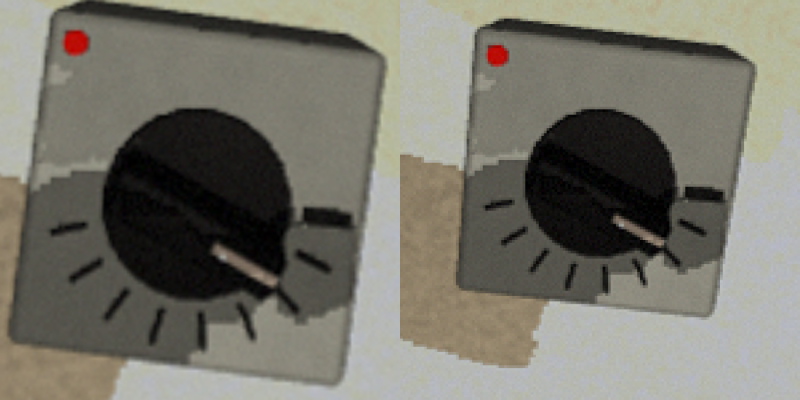

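Dial mark points one click clockwise of the thick tick (bar at -29° world, box yaw -7.7°), so turn +60°. Aligning.

Request:
play_rows(targets=[[0,-0.9,-0.3,0,-8],[0,-0.9,-0.3,0,-16],[0,-0.9,-0.3,2,-24],[0,-0.9,-0.3,4,-32],[0,-0.9,-0.3,6,-40],[0,-0.9,-0.3,8,-48],[0,-0.9,-0.3,8,-56],[0,-0.9,-0.3,8,-62.3],[0,-0.9,-0.3,8,-62.3],[0,-0.9,-0.3,8,-62.3]])

```text
clock: 41.35
eef_pos: [449.1, -410.6, 181.1]
tool_rot: [3.141, 0.001, 2.644]
force: [0.1, 1.1, 0.0]
width: 85.7
gripper_force: 0.0
```

```bash
python3 - <<'E'
from h import *
im,d,C,P,pos,R=avgshot(3)
print(pos.round(2),np.degrees(R.as_euler('xyz')),R.inv().apply(np.array([449.5,-408.7,106])-pos)/10)
m=(abs(P[...,0]-450)<40)&(abs(P[...,1]+408)<40)&(P[...,2]>104)&(P[...,2]<113)
b=cv2.minAreaRect(P[m][:,:2].astype(np.float32));print('bar',m.sum(),b)
E
```

```text
[ 448.89 -410.83  181.01] [-1.79997994e+02  5.59555882e-02  1.51460649e+02] [0.05526798 0.21686676 7.50137801]
bar 1543 ((449.2439270019531, -408.2864990234375), (14.330228805541992, 53.65900421142578), 60.98517608642578)
```

Request:
play_rows(targets=[[0,0.05,0.2,3,0.5],[0,0.05,0.2,6,0.5],[0,0.05,0.2,7.5,0.5],[0,0.05,0.2,7.5,0.5],[0,0.05,0.2,7.5,0.5]])

```text
clock: 42.0
eef_pos: [449.2, -409.7, 106.0]
tool_rot: [3.141, 0.001, 2.635]
force: [0.1, -0.3, 1.3]
width: 85.4
gripper_force: 0.0
```

Request:
play_rows(targets=[[0.6,0,0,0,0],[1,0,0,0,0],[1,0,0,0,0],[1,0,0,0,0],[1,0,0,0,0]])

```text
clock: 42.5
eef_pos: [449.4, -408.3, 105.8]
tool_rot: [3.139, 0.0, 2.636]
force: [-4.2, 1.0, 16.6]
width: 12.8
gripper_force: 61.8
```

Request:
play_rows(targets=[[1,0,0,0,7],[1,0,0,0,14],[1,0,0,0,21],[1,0,0,0,28],[1,0,0,0,35],[1,0,0,0,42],[1,0,0,0,49],[1,0,0,0,56],[1,0,0,0,60],[1,0,0,0,60]])

```text
clock: 43.5
eef_pos: [449.2, -408.5, 105.9]
tool_rot: [3.141, -0.001, 1.59]
force: [0.1, 3.0, 4.9]
width: 13.0
gripper_force: 59.9
```

Request:
play_rows(targets=[[1,0,0,0,0],[1,0,0,0,0],[1,0,0,0,0]])

```text
clock: 43.8
eef_pos: [449.2, -408.5, 105.8]
tool_rot: [3.141, -0.001, 1.591]
force: [0.2, 3.8, 5.4]
width: 13.1
gripper_force: 60.0
```

Request:
play_rows(targets=[[0,0,0,0,0],[0,0,0,0,0],[0,0,0,0,0],[0,0,0,-3,0],[0,0,0,-8,0],[0,0,0,-13,0],[0,0,0,-15,0],[0,0,0,-15,0],[0,0,0,-15,0]])

```text
clock: 44.7
eef_pos: [448.0, -410.0, 255.2]
tool_rot: [-3.141, 0.0, 1.588]
force: [0.2, 0.3, 0.8]
width: 85.2
gripper_force: 0.0
```

```bash
python3 - <<'E'
from h import *
im,d,C,P,pos,R=avgshot(2)
m=(abs(P[...,0]-450)<40)&(abs(P[...,1]+408)<40)&(P[...,2]>104)&(P[...,2]<113)
print('bar',m.sum(),cv2.minAreaRect(P[m][:,:2].astype(np.float32)),pos.round(1))
g=2; ys,xs=np.mgrid[-345:-473:-1/g,386:514:1/g]
f,cx,cy,E=C; W=np.stack([xs,ys,np.full_like(xs,70.)],-1); q=(W-E[:3,3])@E[:3,:3]
o=cv2.remap(im,(q[...,0]/q[...,2]*f+cx).astype(np.float32),(q[...,1]/q[...,2]*f+cy).astype(np.float32),1)
im2,d2,C2=shot('scene')
P2=cloud(d2,C2)
for n,x,y,z in [('short',630,-281.8,68),('rod',432.5,389,126),('left',611.3,54.2,100),('right',622.2,-85.4,100)]:
    print(n,topof(P2,x,y,z-7,z+8,25))
print(vases(P2,'scene'))
a=im2[90:340,50:450,::-1]
cv2.imwrite('pics/fin.png',np.hstack([cv2.resize(o[:,:,::-1],(300,400),interpolation=2)*1,cv2.resize(a,(500,400))]))
E
```

```text
bar 821 ((449.2737731933594, -408.332763671875), (12.919774055480957, 52.59374237060547), 1.286719799041748) [ 447.8 -409.8  254.7]
short (66, array([ 630.6, -278.1,   66.2]), array([24.6, 26. ,  9.9]))
rod (31, array([434.4, 391.8, 124.1]), array([18.6, 13.4,  9.2]))
left (69, array([612.1,  57.3,  99.1]), array([27.5, 23.8, 11.5]))
right (63, array([623.3, -83. ,  99.5]), array([26.4, 24.1, 12.8]))
[(0.74, np.float64(105.3), array([536.1, -80.3, 104.1]), array([34.8, 30.3,  8.3])), (0.52, np.float64(105.6), array([527.5,  38. , 104. ]), array([27.4, 27.6,  7.7]))]
```

View pics/fin.png

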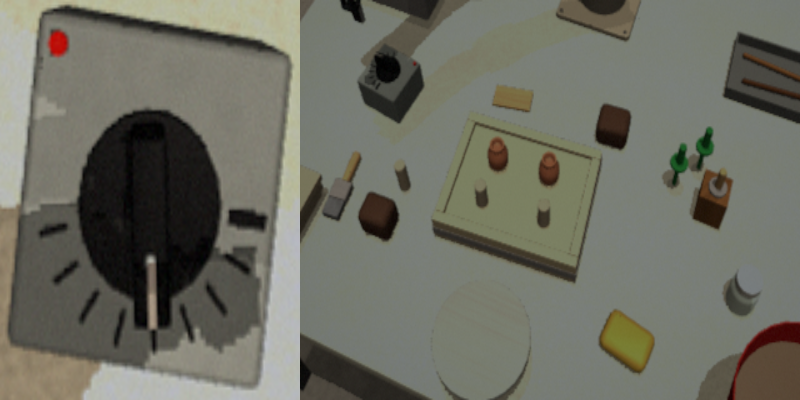

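The mark sits on the fourth tick after the thick one (153,340). Props, vases, the rod in its stand and the spare prop are all in place, so I'm handing in.

```bash
python3 -c "
from cell import ctrl
print(ctrl.finish_job())"
```

```text
the job is handed in; nothing more can be done
None
```

The job is handed in at about 45 s of the 210 s. Left socket 30 mm deep, middle prop; right 42 mm, long prop; both vases upright in the kiln; rod back in its stand; dial at four clicks. My last pictures show all this, but `finish_job` gave no verdict.

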